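# Make up the assembly kit: castings in their nests, nuts shaken out over the tray

### The job

Make up the kit for the next enclosure: set each of the three aluminium castings fully down in the nest of its own shape, and tip and shake all the brass nuts out of the hand shaker evenly over the three-bay tray, so that every bay gets at least two and none is left in the shaker or on the bench. Then park the empty shaker upright on the rubber mat, well within its edges, and leave the tools lying on the bench alone.

Things in the scene. Friction and masses are not known exactly. Their poses are not given: they have to be found in the camera images.
- shaker: hand shaker, upright: closed flat white plastic box, clear lid (fixed), 120 (x) x 56 (y) x 46 high, walls 2.5, floor 3, 0.2 to 0.3 kg, nuts on its floor; origin under its centre. Its -x end tapers over 22 mm to an open mouth 36 wide, 41 high, no lip. Grip its flat sides (56 mm, along y). Nuts slide out (friction 0.35) with the mouth end tipped down 15 to 30 degrees; shaking helps
- shaker_mouth (a point): lower edge of the shaker's mouth, middle: 60 mm from the shaker's origin along its -x, 3 mm above its underside
- tray: fixed grey plastic tray, 84 (x) x 240 (y) x 26 high, walls and dividers 4 thick and floor 4 thick, origin under its centre; two full-height dividers across it make three equal bays in a row along its y, each 76 (x) x about 75 (y) inside, their centres at y = -79, 0 and +79 mm and x = 0
- carrier: fixed aluminium plate 100 (x) x 274 (y) x 8 that carries the three nests in a row along its y, 90 apart, in any order
- nest_round: fixed white block 86 x 86 x 16 on the carrier, origin under its centre, with a round pocket of 53 diameter and 10 deep in its middle, floor lined black (pocket floor 6 above the origin)
- nest_square: the same with a square pocket 47 x 47, 10 deep, sides along the block's x and y
- nest_long: the same with an oblong pocket 73 along the block's x and 33 along its y, 10 deep
- cast_round: loose aluminium casting, stands upright: round base of 50 diameter and 14 high, above it a round boss of 28 diameter up to 46 high; 0.14 kg; origin under its centre
- cast_square: loose aluminium casting: square base 44 x 44 x 14, above it a square boss 26 x 26 up to 46 high; 0.14 kg; origin under its centre, sides along x and y
- cast_long: loose aluminium casting: oblong base 70 (x) x 30 (y) x 14, above it a boss 42 (x) x 24 (y) up to 46 high; 0.15 kg; origin under its centre
- mat: fixed black rubber mat, 140 (x) x 110 (y) x 3 thick, origin under its centre: the shaker's parking place
- nut0: loose brass hexagon nut, 13 across flats, 15 across corners, 12 long along its z, 12 g; origin at its centre; starts inside the shaker
- nut1: loose brass hexagon nut, 13 across flats, 15 across corners, 12 long along its z, 12 g; origin at its centre; starts inside the shaker. May be absent
- nut2: loose brass hexagon nut, 13 across flats, 15 across corners, 12 long along its z, 12 g; origin at its centre; starts inside the shaker. May be absent
- nut3: loose brass hexagon nut, 13 across flats, 15 across corners, 12 long along its z, 12 g; origin at its centre; starts inside the shaker. May be absent
- nut4: loose brass hexagon nut, 13 across flats, 15 across corners, 12 long along its z, 12 g; origin at its centre; starts inside the shaker. May be absent
- nut5: loose brass hexagon nut, 13 across flats, 15 across corners, 12 long along its z, 12 g; origin at its centre; starts inside the shaker. May be absent
- nut6: loose brass hexagon nut, 13 across flats, 15 across corners, 12 long along its z, 12 g; origin at its centre; starts inside the shaker. May be absent
- nut7: loose brass hexagon nut, 13 across flats, 15 across corners, 12 long along its z, 12 g; origin at its centre; starts inside the shaker. May be absent
- nut8: loose brass hexagon nut, 13 across flats, 15 across corners, 12 long along its z, 12 g; origin at its centre; starts inside the shaker. May be absent
- nut9: loose brass hexagon nut, 13 across flats, 15 across corners, 12 long along its z, 12 g; origin at its centre; starts inside the shaker. May be absent
- screwdriver: loose screwdriver 190 long lying on the bench, origin under its middle: not to be disturbed
- tape: loose roll of tape, 60 diameter, 18 high, origin under its centre: not to be disturbed
- spanner: loose spanner 160 long lying on the bench, origin under its middle: not to be disturbed

How it is judged (in metres and radians):
On the way:
1. the shaker, held, is tipped mouth down over the tray (angle between shaker's own z axis and vertical above 0.15 rad and contact force between the fingers and shaker above 0.5 N and x of shaker_mouth in the frame of tray between -0.06 and 0.06 m and y of shaker_mouth in the frame of tray between -0.13 and 0.13 m), for 0.2 s.
At the end, for the whole second after the job is handed in: Each casting in its own nest: 4 mm of centre, 3 mm of pocket floor, upright (0.08 rad). All nuts in the tray, two or more per bay. Shaker upright (0.08 rad) on the mat, origin within 45 mm (mat x) and 45 mm (mat y) of its centre. All at rest (horizontal distance between cast_round and nest_round below 0.004 m and z of cast_round in the frame of nest_round below 0.009 m and angle between each of cast_round, cast_square, cast_long, shaker's own z axis and vertical below 0.08 rad and linear speed of each of cast_round, cast_square, cast_long, shaker below 0.03 m/s and horizontal distance between cast_square and nest_square below 0.004 m and z of cast_square in the frame of nest_square below 0.009 m and horizontal distance between cast_long and nest_long below 0.004 m and z of cast_long in the frame of nest_long below 0.009 m and x of nut0 in the frame of tray between -0.04 and 0.04 m and y of nut0 in the frame of tray between -0.118 and 0.118 m and z of nut0 in the frame of tray between 0 and 0.035 m and linear speed of each of nut0, nut1, nut2, nut3, nut4, nut5, nut6, nut7, nut8, nut9 below 0.05 m/s and x of nut1 in the frame of tray between -0.04 and 0.04 m and y of nut1 in the frame of tray between -0.118 and 0.118 m and z of nut1 in the frame of tray between 0 and 0.035 m and x of nut2 in the frame of tray between -0.04 and 0.04 m and y of nut2 in the frame of tray between -0.118 and 0.118 m and z of nut2 in the frame of tray between 0 and 0.035 m and x of nut3 in the frame of tray between -0.04 and 0.04 m and y of nut3 in the frame of tray between -0.118 and 0.118 m and z of nut3 in the frame of tray between 0 and 0.035 m and x of nut4 in the frame of tray between -0.04 and 0.04 m and y of nut4 in the frame of tray between -0.118 and 0.118 m and z of nut4 in the frame of tray between 0 and 0.035 m and x of nut5 in the frame of tray between -0.04 and 0.04 m and y of nut5 in the frame of tray between -0.118 and 0.118 m and z of nut5 in the frame of tray between 0 and 0.035 m and x of nut6 in the frame of tray between -0.04 and 0.04 m and y of nut6 in the frame of tray between -0.118 and 0.118 m and z of nut6 in the frame of tray between 0 and 0.035 m and x of nut7 in the frame of tray between -0.04 and 0.04 m and y of nut7 in the frame of tray between -0.118 and 0.118 m and z of nut7 in the frame of tray between 0 and 0.035 m and x of nut8 in the frame of tray between -0.04 and 0.04 m and y of nut8 in the frame of tray between -0.118 and 0.118 m and z of nut8 in the frame of tray between 0 and 0.035 m and x of nut9 in the frame of tray between -0.04 and 0.04 m and y of nut9 in the frame of tray between -0.118 and 0.118 m and z of nut9 in the frame of tray between 0 and 0.035 m and height (world z) of shaker below 0.008 m and x of shaker in the frame of mat between -0.045 and 0.045 m and y of shaker in the frame of mat between -0.045 and 0.045 m and not (y of each of nut1, nut2, nut3, nut4, nut5, nut6, nut7, nut8, nut9 in the frame of tray above -0.0393 m or y of each of nut0, nut2, nut3, nut4, nut5, nut6, nut7, nut8, nut9 in the frame of tray above -0.0393 m or y of each of nut0, nut1, nut3, nut4, nut5, nut6, nut7, nut8, nut9 in the frame of tray above -0.0393 m or y of each of nut0, nut1, nut2, nut4, nut5, nut6, nut7, nut8, nut9 in the frame of tray above -0.0393 m or y of each of nut0, nut1, nut2, nut3, nut5, nut6, nut7, nut8, nut9 in the frame of tray above -0.0393 m or y of each of nut0, nut1, nut2, nut3, nut4, nut6, nut7, nut8, nut9 in the frame of tray above -0.0393 m or y of each of nut0, nut1, nut2, nut3, nut4, nut5, nut7, nut8, nut9 in the frame of tray above -0.0393 m or y of each of nut0, nut1, nut2, nut3, nut4, nut5, nut6, nut8, nut9 in the frame of tray above -0.0393 m or y of each of nut0, nut1, nut2, nut3, nut4, nut5, nut6, nut7, nut9 in the frame of tray above -0.0393 m or y of each of nut0, nut1, nut2, nut3, nut4, nut5, nut6, nut7, nut8 in the frame of tray above -0.0393 m) and not (horizontal distance between each of nut1, nut2, nut3, nut4, nut5, nut6, nut7, nut8, nut9 and tray above 0.046 m or horizontal distance between each of nut0, nut2, nut3, nut4, nut5, nut6, nut7, nut8, nut9 and tray above 0.046 m or horizontal distance between each of nut0, nut1, nut3, nut4, nut5, nut6, nut7, nut8, nut9 and tray above 0.046 m or horizontal distance between each of nut0, nut1, nut2, nut4, nut5, nut6, nut7, nut8, nut9 and tray above 0.046 m or horizontal distance between each of nut0, nut1, nut2, nut3, nut5, nut6, nut7, nut8, nut9 and tray above 0.046 m or horizontal distance between each of nut0, nut1, nut2, nut3, nut4, nut6, nut7, nut8, nut9 and tray above 0.046 m or horizontal distance between each of nut0, nut1, nut2, nut3, nut4, nut5, nut7, nut8, nut9 and tray above 0.046 m or horizontal distance between each of nut0, nut1, nut2, nut3, nut4, nut5, nut6, nut8, nut9 and tray above 0.046 m or horizontal distance between each of nut0, nut1, nut2, nut3, nut4, nut5, nut6, nut7, nut9 and tray above 0.046 m or horizontal distance between each of nut0, nut1, nut2, nut3, nut4, nut5, nut6, nut7, nut8 and tray above 0.046 m) and not (y of each of nut1, nut2, nut3, nut4, nut5, nut6, nut7, nut8, nut9 in the frame of tray below 0.0393 m or y of each of nut0, nut2, nut3, nut4, nut5, nut6, nut7, nut8, nut9 in the frame of tray below 0.0393 m or y of each of nut0, nut1, nut3, nut4, nut5, nut6, nut7, nut8, nut9 in the frame of tray below 0.0393 m or y of each of nut0, nut1, nut2, nut4, nut5, nut6, nut7, nut8, nut9 in the frame of tray below 0.0393 m or y of each of nut0, nut1, nut2, nut3, nut5, nut6, nut7, nut8, nut9 in the frame of tray below 0.0393 m or y of each of nut0, nut1, nut2, nut3, nut4, nut6, nut7, nut8, nut9 in the frame of tray below 0.0393 m or y of each of nut0, nut1, nut2, nut3, nut4, nut5, nut7, nut8, nut9 in the frame of tray below 0.0393 m or y of each of nut0, nut1, nut2, nut3, nut4, nut5, nut6, nut8, nut9 in the frame of tray below 0.0393 m or y of each of nut0, nut1, nut2, nut3, nut4, nut5, nut6, nut7, nut9 in the frame of tray below 0.0393 m or y of each of nut0, nut1, nut2, nut3, nut4, nut5, nut6, nut7, nut8 in the frame of tray below 0.0393 m)); the robot touches nothing.
It fails at once if a bench tool or the tape is pushed more than 30 mm (distance of any of screwdriver, tape, spanner from where it was at the start of the episode above 0.03 m).
Of nut0, nut1, nut2, nut3, nut4, nut5, nut6, nut7, nut8, nut9 only 8 to 10 are there at a start; the rules pass over those that are not, and their reading is None.
At some moment in a run one of cast_round, cast_square, cast_long, shaker may be knocked a few centimetres aside while the robot is not near it.
It also fails if it takes over 208 s, if anything falls off the work surface, if the arm or the gripper's body presses on something with over 40 N, if the wrist force passes 120 N, or if a joint passes its speed limit or range.

### The arm

A 6-joint arm with a two-finger parallel gripper is mounted at the origin on the work surface. World frame = base frame: x ahead of the robot, y to its left, z up, the work surface at z = 0. Lengths are in mm, angles in rad, forces in N, time in s.
With the tool pointing down it reaches from about 350 to 775 mm from the base axis. Payload 7.3 kg.
Tool frame: the origin (TCP) lies on the centre line of the jaws, within the pads' length; the fingertips stand 22 mm ahead of it and the grasp point (between the pads) lies 3 mm ahead of it; z points along the fingers, y is the direction in which the jaws open and shut (so a half turn about z gives the same grasp; the last joint's range is limited). The gripper opens to 92 mm and grips with 3 to 60 N. Pads are 19 mm wide; open, the fingers measure 130 mm over their backs; the gripper's body (75 mm by 190 mm) begins 47 mm behind the grasp point.
Start: joints at [-1.404, 0.342, 1.524, -0, 1.275, -0.146], TCP at [161.577, -499.535, 248.741] pointing down, gripper open.
Joint ranges: [-2.53, 2.53], [-0.77, 2.02], [0.04, 2.7], [-1, 4.14], [0.28, 2.66], [-3.11, 3.11]. Speed limits (rad/s): [2.57, 2.57, 3.14, 3.14, 3.14, 3.14].

### API

Orientations are given as [roll, pitch, yaw] about the fixed x, y, z axes, in that order (R = Rz(yaw) Ry(pitch) Rx(roll)).
In Python, from plant import get_obs, capture, bot, spot_in gives the robot as it stands.
- The arm moves only by the shell command python3 -m handwheel 'ROWS' [OPENING]. ROWS is JSON, a list of rows, each a list of 2 entries, a list of its own where there are three numbers: the shift along the world's x, y, z in mm, then the turn, a rotation vector about the world's x, y, z in rad. In form: [[[x, y, z], [wx, wy, wz]], ...]. A call has 1 to 12 rows; each row shifts and turns the commanded pose from where the row before left it; what a row does not reach is not made up. A row lasts 1/8 s, in which the tool goes at most 62.5 mm and 10.7 degrees, less where a joint would pass 70% of its speed; a pose out of reach is approached as far as the arm can. A call is refused whole if a number of a shift passes 62.5 or a number of a turn 0.188, either way. A call with a gripper value outside its range is refused whole. OPENING is the closure, from 0 (fully open) to 1 (shut), set as the call begins (- or left out, the last holds). The fingers move at their own pace and stop on an object; the grip force is fixed at half the most. Time passes only in rows, so rows that do not move let the fingers close. It gives the time, the measured TCP pose, the force and the opening at its end, in the units of the state.
- get_obs(): the state, without advancing time (a new reading comes with each control period).
- capture(name): name is "scene" or "top" or "wrist"; returns a dict with "img" (400x640x3 uint8, red, green, blue), "fx", "fy", "cx", "cy" (pixels), "cam_to_world" (4x4, takes a point from camera to world coordinates). Camera axes: x right, y up, looking along -z (the intrinsics and any distortion apply to the point x, -y, -z); pixel columns grow to the right and rows downward; lengths in mm; the calibration is good to about 2 mm. The wrist camera is an equidistant fisheye: a pixel r from the principal point sees the ray r / f radians off the axis. A picture is of the moment at which its call begins. There is no depth.
- bot.close_job(): hands the job in, once; it reports no verdict.
Trained networks look in the newest picture that a camera, given by its name, has taken for a name from the list of things; names that differ only in an ending like _2 or _b are one class to them, and where a whole thing is asked for, a point or a joint stands for the part that bears it (a point fixed in the world has none). Each returns a list of dicts, best first, with "score" (0 to 1); they miss things now and then, are a little off and sometimes report something else, mostly with a low value. They report only what shows in the picture. A call takes as long as a camera call.
- spot_in(thing, camera): "xyz" ([x, y, z] in mm, in the coordinates of the camera as it stood for that picture, good to about 4 mm: the middle of the surface that is visible of it).
The state is a dict: "time": time; "joint_positions": joint angles; "dq": joint speeds; "tau": joint torques, N m; "tool_pos": TCP position; "tcp_rot": TCP orientation; "contact_force": force on the tool from outside, world axes, zero at the start; "moment": the same for the moment, N m; "grip_width": finger opening in mm.
Only numpy, scipy, OpenCV 4.12 (cv2) and the standard library are available. Lean on these libraries where they do the work, as an engineer would, in place of code of your own. Each camera call takes 0.05 s, during which the arm holds its last target. There are 200 camera calls.

## Working session

There is one attempt and no reset: what is moved stays moved. The work goes in short steps, Python scripts to look and compute and a shell command to move; the robot and the scene stay as the last step left them, time stands still between calls to the robot, and variables do not carry over. Pictures are saved under pics/ and viewed, about 12 in all and at most 16, crops included, and the job is handed in when it is done.

```bash
ls; mkdir -p pics; cat > h.py <<'E'
import numpy as np, cv2
from plant import get_obs, capture, bot, spot_in
from scipy.spatial.transform import Rotation as R
def toworld(c,p):
    M=np.array(c["cam_to_world"]);return M[:3,:3]@np.array(p)+M[:3,3]
def pix2z(c,u,v,z,fish=False):
    M=np.array(c["cam_to_world"]);x=(u-c["cx"])/c["fx"];y=(v-c["cy"])/c["fy"]
    if fish:
        r=np.hypot(x,y);s=np.tan(r)/r if r>1e-9 else 1;x*=s;y*=s
    d=M[:3,:3]@np.array([x,-y,-1.]);o=M[:3,3];return o+d*(z-o[2])/d[2]
def w2pix(c,p,fish=False):
    M=np.array(c["cam_to_world"]);q=M[:3,:3].T@(np.array(p,float)-M[:3,3]);x,y=q[0]/-q[2],-q[1]/-q[2]
    if fish:
        r=np.hypot(x,y);s=np.arctan(r)/r if r>1e-9 else 1;x*=s;y*=s
    return c["fx"]*x+c["cx"],c["fy"]*y+c["cy"]
def save(c,n): cv2.imwrite(f"pics/{n}.png",c["img"][:,:,::-1])
E
python3 - <<'E'
from h import *
for n in ("top","scene"):
    c=capture(n);save(c,n+"0")
    print(n,c["fx"],c["cx"],c["cy"],np.round(c["cam_to_world"],3).tolist(),[k for k in c])
    for t in ["shaker","tray","carrier","nest_round","nest_square","nest_long","cast_round","cast_square","cast_long","mat","screwdriver","tape","spanner"]:
        print(t,[(round(d["score"],2),np.round(toworld(c,d["xyz"])).tolist()) for d in spot_in(t,n)[:2]])
a=cv2.imread("pics/top0.png");cv2.imwrite("pics/top0.png",a)
E
```

```text
pics
top 463.99954491248394 315.2159919291882 206.45488181702507 [[0.07, 0.974, -0.215, 283.591], [-0.998, 0.069, -0.012, -3.716], [0.004, 0.215, 0.977, 1406.071], [0.0, 0.0, 0.0, 1.0]] ['img', 'fx', 'fy', 'cx', 'cy', 'cam_to_world']
shaker [(0.69, [435.0, -335.0, 48.0])]
tray [(0.9, [631.0, -187.0, 2.0])]
carrier [(0.87, [590.0, 143.0, 4.0])]
nest_round [(0.97, [620.0, 73.0, 22.0]), (0.18, [586.0, 483.0, 9.0])]
nest_square [(0.82, [630.0, 166.0, 25.0])]
nest_long [(0.83, [640.0, 253.0, 23.0])]
cast_round [(0.78, [442.0, -156.0, 16.0])]
cast_square [(0.65, [422.0, 144.0, 15.0])]
cast_long [(0.56, [442.0, 7.0, 37.0]), (0.47, [618.0, 70.0, 23.0])]
mat [(0.87, [418.0, 336.0, 2.0]), (0.54, [433.0, -337.0, 47.0])]
screwdriver [(0.55, [639.0, -468.0, 22.0])]
tape [(0.51, [760.0, -11.0, 18.0])]
spanner [(0.54, [586.0, 484.0, 8.0])]
scene 401.45567433507233 323.25605884228145 197.434091838701 [[-0.428, -0.769, 0.475, 1069.713], [0.904, -0.367, 0.219, 238.39], [0.006, 0.524, 0.852, 946.909], [0.0, 0.0, 0.0, 1.0]] ['img', 'fx', 'fy', 'cx', 'cy', 'cam_to_world']
shaker [(0.93, [449.0, -327.0, 49.0]), (0.49, [641.0, 256.0, 20.0])]
tray [(0.61, [623.0, -189.0, 2.0])]
carrier [(0.85, [673.0, 195.0, 9.0])]
nest_round [(0.68, [621.0, 75.0, 28.0]), (0.24, [601.0, 480.0, 8.0])]
nest_square [(0.59, [631.0, 168.0, 23.0])]
nest_long [(0.6, [638.0, 255.0, 22.0])]
cast_round [(0.82, [451.0, -149.0, 14.0]), (0.39, [759.0, -18.0, 19.0])]
cast_square [(0.73, [431.0, 148.0, 17.0])]
cast_long [(0.59, [454.0, 14.0, 23.0])]
mat [(0.95, [422.0, 341.0, 3.0])]
screwdriver [(0.79, [642.0, -466.0, 17.0])]
tape [(0.57, [759.0, -15.0, 19.0])]
spanner [(0.7, [449.0, -330.0, 47.0]), (0.64, [598.0, 485.0, 7.0])]
```

```bash
python3 - <<'E'
import cv2
a=cv2.imread("pics/top0.png");a=cv2.resize(a[100:400,120:520],None,fx=2,fy=2,interpolation=cv2.INTER_CUBIC);cv2.imwrite("pics/top0b.png",a)
E
```

```text
(no output)
```

View pics/top0.png

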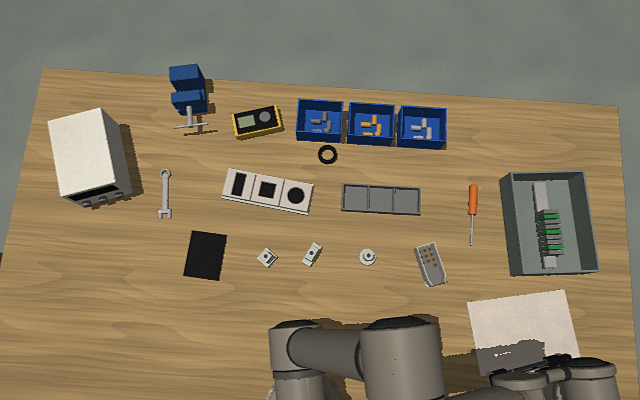

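```bash
python3 -m handwheel '[[[40,30,20],[0,0,0]],[[40,30,20],[0,0,0]],[[40,30,20],[0,0,0]],[[40,30,20],[0,0,0]],[[40,30,10],[0,0,0]],[[40,20,10],[0,0,0]],[[20,0,0],[0,0,0]],[[0,0,0],[0,0,0]]]' 0; python3 - <<'E'
from h import *
c=capture("wrist");save(c,"w1");print(c["fx"],c["fy"],c["cx"],c["cy"],np.round(c["cam_to_world"],3).tolist())
o=get_obs();print(o["tool_pos"],o["tcp_rot"],o["joint_positions"],o["grip_width"])
for t in ["shaker","shaker_mouth","tray","cast_round","cast_long","nut0","screwdriver"]:
        print(t,[(round(d["score"],2),np.round(toworld(c,d["xyz"])).tolist()) for d in spot_in(t,"wrist")[:9]])
E
```

```text
time: 2.4
tool_pos: [422.5, -329.0, 348.3]
tcp_rot: [-3.141, 0.0, 0.315]
contact_force: [0.0, 0.1, -0.9]
grip_width: 91.7
309.70691628693146 309.70691628693146 321.54257965798945 198.47101804658297 [[0.31, 0.917, 0.252, 490.541], [-0.951, 0.299, 0.081, -306.899], [-0.001, -0.265, 0.964, 485.059], [0.0, 0.0, 0.0, 1.0]]
[ 421.57231761 -329.3354354   348.31927274] [-3.14097847e+00  6.97385370e-04  3.13837278e-01] [-8.06278817e-01  3.05498596e-01  1.30428725e+00 -3.60490998e-04
  1.53266343e+00  4.50694344e-01] 92.3842116063089
shaker [(0.95, [432.0, -340.0, 47.0]), (0.35, [443.0, 4.0, 27.0])]
shaker_mouth [(0.71, [440.0, -337.0, 46.0])]
tray [(0.83, [618.0, -216.0, 5.0])]
cast_round [(0.86, [449.0, -161.0, 16.0])]
cast_long [(0.57, [446.0, 5.0, 26.0])]
nut0 []
screwdriver [(0.61, [631.0, -465.0, 24.0])]
```

View pics/w1.png

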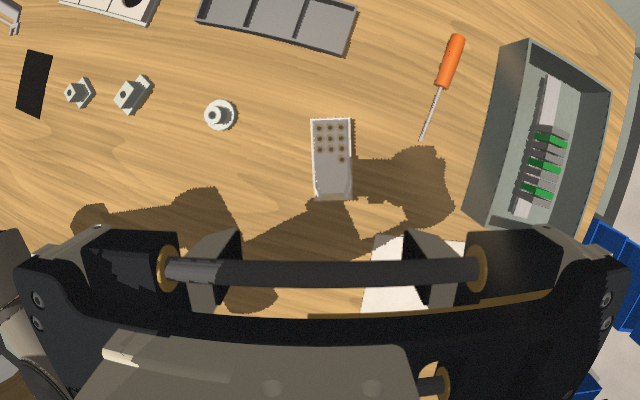

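View pics/top0b.png

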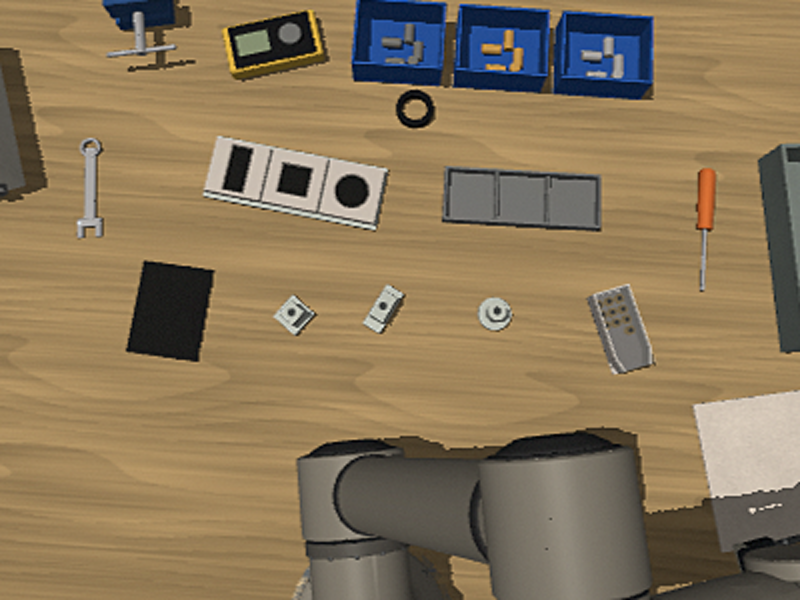

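```bash
cat > look.py <<'E'
import sys,pickle
from h import *
n=sys.argv[1];c=capture("wrist");o=get_obs();pickle.dump((c,o),open(n+".pkl","wb"))
print(o["time"],np.round(o["tool_pos"],1),np.round(o["tcp_rot"],3),np.round(o["joint_positions"],2))
for t in sys.argv[2:]:
    print(t,[(round(d["score"],2),np.round(toworld(c,d["xyz"])).tolist()) for d in spot_in(t,"wrist")[:3]])
E
S='0,0,0'
python3 -m handwheel '[[[0,30,-20],[0,0,0]],[[5,40,-40],[0,0,0]],[[5,40,-45],[0,0,0]],[[5,40,-45],[0,0,0]],[[5,20,-30],[0,0,0]],[[5,2,-8],[0,0,0]],[[0,0,0],[0,0,0]],[[0,0,0],[0,0,0]]]' >/dev/null; python3 look.py r cast_round
python3 -m handwheel '[[[0,40,0],[0,0,0]],[[0,40,0],[0,0,0]],[[0,40,0],[0,0,0]],[[0,30,0],[0,0,0]],[[0,13,0],[0,0,0]],[[0,0,0],[0,0,0]],[[0,0,0],[0,0,0]]]' >/dev/null; python3 look.py l cast_long
python3 -m handwheel '[[[-5,40,0],[0,0,0]],[[-5,40,0],[0,0,0]],[[-5,40,0],[0,0,0]],[[-5,20,0],[0,0,0]],[[0,0,0],[0,0,0]],[[0,0,0],[0,0,0]]]' >/dev/null; python3 look.py s cast_square mat
python3 -m handwheel '[[[40,30,0],[0,0,0]],[[50,30,0],[0,0,0]],[[50,30,0],[0,0,0]],[[40,10,0],[0,0,0]],[[20,0,0],[0,0,0]],[[0,0,0],[0,0,0]],[[0,0,0],[0,0,0]]]' >/dev/null; python3 look.py nl nest_long nest_square
python3 -m handwheel '[[[0,-30,0],[0,0,0]],[[0,-40,0],[0,0,0]],[[0,-20,0],[0,0,0]],[[0,0,0],[0,0,0]],[[0,0,0],[0,0,0]]]' >/dev/null; python3 look.py ns nest_long nest_square nest_round
python3 -m handwheel '[[[0,-30,0],[0,0,0]],[[0,-40,0],[0,0,0]],[[-5,-20,0],[0,0,0]],[[0,0,0],[0,0,0]],[[0,0,0],[0,0,0]]]' >/dev/null; python3 look.py nr  nest_square nest_round
```

```text
3.85 [ 447.1 -158.8  161.9] [ 3.14e+00 -2.00e-03  3.12e-01] [-0.5   0.34  1.79 -0.    1.01  0.76]
cast_round [(0.81, [454.0, -151.0, 15.0])]
4.825 [446.8   4.5 160.8] [ 3.141 -0.     0.312] [-0.16  0.3   1.86 -0.    0.98  1.1 ]
cast_long [(0.73, [447.0, 13.0, 45.0])]
5.675 [426.9 144.5 160.7] [3.141 0.    0.312] [ 0.16  0.31  1.85 -0.    0.99  1.42]
cast_square [(0.65, [433.0, 151.0, 23.0])]
mat [(0.95, [419.0, 328.0, 3.0])]
6.7 [625.8 245.  160.7] [-3.142e+00  1.000e-03  3.120e-01] [ 0.26  0.68  1.19 -0.    1.27  1.52]
nest_long [(0.67, [642.0, 255.0, 24.0])]
nest_square [(0.74, [637.0, 172.0, 25.0]), (0.45, [599.0, 482.0, 13.0])]
7.475 [626.5 156.8 160.8] [-3.141 -0.     0.314] [0.13 0.64 1.28 0.   1.22 1.38]
nest_long [(0.67, [647.0, 255.0, 27.0])]
nest_square []
nest_round [(0.63, [630.0, 85.0, 24.0]), (0.16, [605.0, -459.0, 16.0])]
8.3 [621.6  66.8 160.8] [-3.141 -0.     0.314] [-0.02  0.6   1.35  0.    1.19  1.24]
nest_square [(0.92, [628.0, 165.0, 23.0]), (0.22, [653.0, -101.0, 5.0])]
nest_round []
```

```bash
cat > rect.py <<'E'
from h import *
def patch(c,cx,cy,z,half=50,s=2.6):
    n=int(2*half*s);j,i=np.meshgrid(np.arange(n),np.arange(n))
    X=cx+half-i/s; Y=cy+half-j/s   # up=+x, left=+y
    M=np.array(c["cam_to_world"]);P=np.stack([X,Y,np.full(X.shape,float(z))],-1)-M[:3,3];q=P@M[:3,:3]
    x,y=q[...,0]/-q[...,2],q[...,1]/q[...,2];r=np.hypot(x,y)+1e-9;k=np.arctan(r)/r
    return cv2.remap(c["img"],(c["fx"]*x*k+c["cx"]).astype(np.float32),(c["fy"]*y*k+c["cy"]).astype(np.float32),cv2.INTER_CUBIC)
E
python3 - <<'E'
from rect import *
import pickle
L=[("r",450,-155,14),("l",446,8,14),("s",429,148,14),("nl",640,255,24),("ns",632,168,24),("nr",622,76,24)]
im=[]
for n,x,y,z in L:
    c,o=pickle.load(open(n+".pkl","rb"));p=patch(c,x,y,z);cv2.imwrite(f"pics/p_{n}.png",p[:,:,::-1])
    p=p.copy();p[130,::13]=(255,0,0);p[::13,130]=(255,0,0);im.append(p)
cv2.imwrite("pics/mont.png",np.vstack([np.hstack(im[:3]),np.hstack(im[3:])])[:,:,::-1])
E
```

```text
(no output)
```

View pics/mont.png

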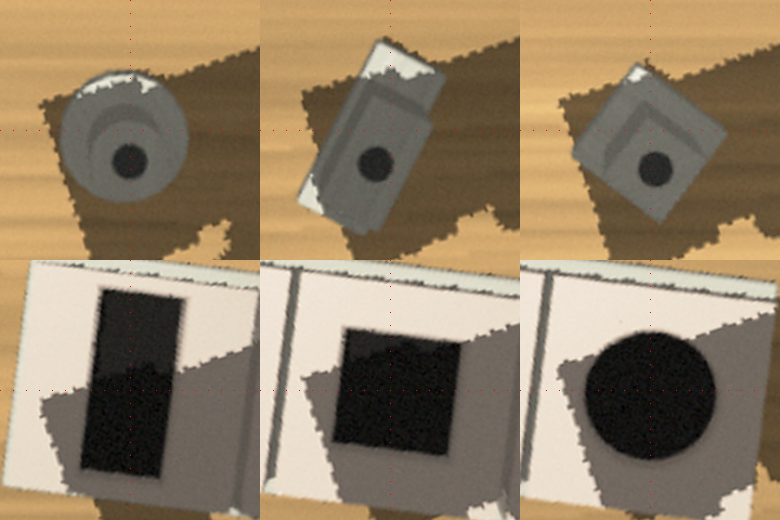

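```bash
cat > fit.py <<'E'
from rect import *
from scipy.optimize import minimize
def prism(kind,a,b,z0,z1):
    if kind=="c": t=np.linspace(0,2*np.pi,60)[:-1];p=np.c_[a/2*np.cos(t),a/2*np.sin(t)]
    else: p=np.array([[a,b],[-a,b],[-a,-b],[a,-b]])/2.
    return np.vstack([np.c_[p,np.full(len(p),z)] for z in (z0,z1)])
M={"r":[prism("c",50,0,0,14),prism("c",28,0,14,46)],"s":[prism("q",44,44,0,14),prism("q",26,26,14,46)],
   "l":[prism("q",70,30,0,14),prism("q",42,24,14,46)]}
NEST={"nr":prism("c",53,0,14,14),"ns":prism("q",47,47,14,14),"nl":prism("q",73,33,14,14)}
def toplane(c,P,z):
    o=np.array(c["cam_to_world"])[:3,3];return o[:2]+(P[:,:2]-o[:2])*((z-o[2])/(P[:,2]-o[2]))[:,None]
def fit(c,parts,mask,cx,cy,z,yaw,half=50,s=2.6,base=0.):
    m=(mask>0)
    def render(q):
        im=np.zeros(m.shape,np.uint8);cs,sn=np.cos(q[2]),np.sin(q[2])
        for P in parts:
            W=np.c_[q[0]+cs*P[:,0]-sn*P[:,1],q[1]+sn*P[:,0]+cs*P[:,1],P[:,2]+base];w=toplane(c,W,z)
            px=np.c_[(cy+half-w[:,1])*s,(cx+half-w[:,0])*s].astype(np.float32)
            cv2.fillConvexPoly(im,np.round(cv2.convexHull(px)*16).astype(np.int32),255,cv2.LINE_AA,4)
        return im/255.
    f=lambda q:np.abs(render(q)-m).sum()/m.sum()
    ctr=np.argwhere(m).mean(0);x0=[cx+half-ctr[0]/s,cy+half-ctr[1]/s,yaw]
    best=None
    for _ in range(3):
        sim=np.array([x0]*4)+np.vstack([np.zeros(3),np.diag([3,3,.12])])
        best=minimize(f,x0,method="Nelder-Mead",options=dict(initial_simplex=sim,xatol=.01,fatol=1e-5));x0=best.x
    return best.x,best.fun
def big(mask):
    n,l,st,_=cv2.connectedComponentsWithStats(mask.astype(np.uint8));k=1+np.argmax(st[1:,4]);return l==k
def castmask(p):
    h=cv2.cvtColor(np.ascontiguousarray(p),cv2.COLOR_RGB2HSV);m=(h[...,1]<70).astype(np.uint8)
    h0=big(cv2.morphologyEx(m,cv2.MORPH_OPEN,np.ones((5,5))))
    return cv2.morphologyEx(h0.astype(np.uint8),cv2.MORPH_CLOSE,np.ones((9,9)))
E
python3 - <<'E'
from fit import *
import pickle
for n,x,y,z,yaw in [("r",450,-155,14,0),("l",446,8,14,-.45),("s",429,148,14,-.7),("nl",640,255,14,-.1),("ns",632,168,14,-.1),("nr",622,76,14,0)]:
    c,o=pickle.load(open(n+".pkl","rb"));p=patch(c,x,y,z)
    if n[0]=="n": m=big((p.max(2)<75));parts=[NEST[n]]
    else: m=castmask(p);parts=M[n]
    q,e=fit(c,parts,m,x,y,z,yaw)
    a=np.argwhere(m)[:,::-1].astype(np.float32)
    print(n,np.round(q,3),"err",round(e,3),"rect",np.round(np.array(cv2.minAreaRect(a)[1])/2.6,1),"dTCP",np.round(q[:2]-o["tool_pos"][:2],1))
E
```

```text
r [ 4.47232e+02 -1.52595e+02  1.34000e-01] err 0.056 rect [50.4 49.2] dTCP [0.1 6.2]
l [442.497  15.023  -0.457] err 0.049 rect [35.1 71.2] dTCP [-4.3 10.6]
s [423.613 148.505  -0.643] err 0.046 rect [45.5 45.2] dTCP [-3.3  4. ]
nl [ 6.40157e+02  2.54162e+02 -1.29000e-01] err 0.05 rect [33.4 72.9] dTCP [14.3  9.1]
ns [ 6.28623e+02  1.65055e+02 -1.26000e-01] err 0.064 rect [47.1 46.1] dTCP [2.1 8.3]
nr [6.17483e+02 7.55850e+01 1.59000e-01] err 0.058 rect [50.8 52.3] dTCP [-4.1  8.8]
```

```bash
python3 -m handwheel '[[[-14,-19,0],[0,0,0]],[[-30,-40,0],[0,0,0]],[[-30,-40,0],[0,0,0]],[[-30,-40,0],[0,0,0]],[[-30,-40,0],[0,0,0]],[[-25,-25,0],[0,0,0]],[[-15,-15.4,0],[0,0,0]],[[0,0,0],[0,0,0]],[[0,0,0],[0,0,0]]]'
python3 -m handwheel '[[[0,0,-30],[0,0,0]],[[0,0,-40],[0,0,0]],[[0,0,-30],[0,0,0]],[[0,0,-15],[0,0,0]],[[0,0,-4.5],[0,0,0]],[[0,0,0],[0,0,0]],[[0,0,0],[0,0,0]]]'
python3 -m handwheel '[[[0,0,0],[0,0,0]],[[0,0,0],[0,0,0]],[[0,0,0],[0,0,0]],[[0,0,0],[0,0,0]],[[0,0,0],[0,0,0]],[[0,0,0],[0,0,0]]]' 1
```

```text
time: 9.52
tool_pos: [448.3, -153.4, 160.9]
tcp_rot: [3.141, -0.001, 0.313]
contact_force: [-0.1, -0.8, -0.6]
grip_width: 91.4
time: 10.4
tool_pos: [448.2, -154.0, 41.9]
tcp_rot: [3.14, -0.001, 0.313]
contact_force: [-1.0, -0.5, -0.5]
grip_width: 91.6
time: 11.15
tool_pos: [447.6, -153.9, 41.2]
tcp_rot: [3.142, 0.0, 0.313]
contact_force: [0.3, 0.7, -0.3]
grip_width: 36.7
```

```bash
Z='x'; python3 -m handwheel '[[[0,0,0],[0,0,0]],[[0,0,0],[0,0,0]],[[0,0,0],[0,0,0]],[[0,0,0],[0,0,0]]]' 1
python3 -m handwheel '[[[0,0,0],[0,0,0]],[[0,0,0],[0,0,0]],[[0,0,0],[0,0,0.17]],[[0,0,0],[0,0,0.18]],[[0,0,0],[0,0,0.18]],[[0,0,0],[0,0,0.18]],[[0,0,0],[0,0,0.18]],[[0,0,0],[0,0,0.18]],[[0,0,0],[0,0,0.18]],[[0,0,0],[0,0,0.18]],[[0,0,0],[0,0,0.14]],[[0,0,0],[0,0,0]]]' 0.5
python3 -m handwheel '[[[0,0,0],[0,0,0]],[[0,0,0],[0,0,0]],[[0,0,0],[0,0,0]],[[0,0,0],[0,0,0]],[[0,0,0],[0,0,0]],[[0,0,0],[0,0,0]]]' 1
```

```text
time: 11.65
tool_pos: [447.5, -153.9, 41.2]
tcp_rot: [-3.142, 0.0, 0.313]
contact_force: [-0.1, -0.2, -0.5]
grip_width: 27.5
time: 13.15
tool_pos: [447.7, -154.0, 41.3]
tcp_rot: [3.141, 0.0, 1.882]
contact_force: [-0.6, 0.4, -0.9]
grip_width: 45.9
time: 13.9
tool_pos: [447.6, -153.9, 41.2]
tcp_rot: [3.142, 0.0, 1.883]
contact_force: [-1.1, -0.5, 1.1]
grip_width: 27.6
```

```bash
python3 -m handwheel '[[[0,0,20],[0,0,0]],[[0,0,30],[0,0,0]],[[10,14,20],[0,0,0]],[[30,40,10],[0,0,0]],[[30,40,0],[0,0,0]],[[30,40,0],[0,0,0]],[[30,40,0],[0,0,0]],[[25,34,0],[0,0,0]],[[10,14,0],[0,0,0]],[[5.2,6.2,0],[0,0,0]],[[0,0,0],[0,0,0]],[[0,0,0],[0,0,0]]]'
python3 - <<'E'
from h import *
o=get_obs();print(np.round(o["tool_pos"],2),np.round(o["contact_force"],1))
E
```

```text
time: 15.4
tool_pos: [617.3, 73.1, 121.3]
tcp_rot: [-3.141, 0.0, 1.882]
contact_force: [1.2, -0.9, -1.0]
grip_width: 27.3
[617.29  73.13 121.25] [ 1.2 -0.9 -1. ]
```

```bash
python3 -m handwheel '[[[0.5,1,-20],[0,0,0]],[[0,0,-20],[0,0,0]],[[0,0,-8],[0,0,0]],[[0,0,0],[0,0,0]],[[0,0,0],[0,0,0]]]'
python3 -m handwheel '[[[0,0,-5],[0,0,0]],[[0,0,-5],[0,0,0]],[[0,0,0],[0,0,0]]]'
python3 -m handwheel '[[[0,0,-4],[0,0,0]],[[0,0,-3],[0,0,0]],[[0,0,0],[0,0,0]]]'
```

```text
time: 16.02
tool_pos: [618.8, 75.0, 74.1]
tcp_rot: [3.14, 0.0, 1.882]
contact_force: [0.1, -0.2, -1.3]
grip_width: 27.3
time: 16.4
tool_pos: [617.9, 75.3, 62.7]
tcp_rot: [-3.141, -0.0, 1.883]
contact_force: [0.4, -0.3, -1.5]
grip_width: 27.3
time: 16.77
tool_pos: [618.1, 75.3, 55.9]
tcp_rot: [-3.141, -0.0, 1.883]
contact_force: [-1.0, 1.2, -1.9]
grip_width: 27.2
```

```bash
python3 -m handwheel '[[[0,0,0],[0,0,0]],[[0,0,0],[0,0,0]],[[0,0,20],[0,0,0]],[[0,0,40],[0,0,0]],[[0,0,40],[0,0,0]],[[-30,10,0],[0,0,-0.16]],[[-40,15,0],[0,0,-0.16]],[[-40,15,0],[0,0,-0.16]],[[-40,15,0],[0,0,-0.16]],[[-30,12,0],[0,0,-0.16]],[[-14,5,0],[0,0,-0.155]],[[0,0,0],[0,0,0]]]' 0.5
python3 -m handwheel '[[[0,0,0],[0,0,0]],[[0,0,0],[0,0,0]]]' 0.2
```

```text
time: 18.27
tool_pos: [423.8, 147.6, 156.8]
tcp_rot: [3.141, -0.001, 0.93]
contact_force: [0.4, -0.5, -0.7]
grip_width: 45.7
time: 18.52
tool_pos: [425.0, 147.0, 156.2]
tcp_rot: [3.141, -0.0, 0.929]
contact_force: [0.1, -0.4, -1.0]
grip_width: 61.3
```

```bash
cat > meas.py <<'E'
import sys
from fit import *
n=sys.argv[1];x,y,yaw=map(float,sys.argv[2:5]);base=float(sys.argv[5]) if len(sys.argv)>5 else 0
c=capture("wrist");o=get_obs();p=patch(c,x,y,14+base);m=castmask(p)
q,e=fit(c,M[n],m,x,y,14+base,yaw,base=base);print(n,np.round(q,3),"err",round(e,3),"tcp",np.round(o["tool_pos"],1),np.round(o["tcp_rot"],3),o["time"])
E
python3 meas.py s 424 147 -0.643
```

```text
s [423.543 148.352  -0.649] err 0.049 tcp [424.9 147.  156.2] [ 3.141 -0.     0.928] 18.575
```

```bash
python3 -m handwheel '[[[0,0,-30],[0,0,0]],[[0,0,-40],[0,0,0]],[[0,0,-30],[0,0,0]],[[0,0,-11],[0,0,0]],[[0,0,-4.5],[0,0,0]],[[0,0,0],[0,0,0]],[[0,0,0],[0,0,0]]]'
python3 -m handwheel '[[[0,0,0],[0,0,0]],[[0,0,0],[0,0,0]],[[0,0,0],[0,0,0]],[[0,0,0],[0,0,0]],[[0,0,0],[0,0,0]],[[0,0,0],[0,0,0]]]' 1
python3 -m handwheel '[[[0,0,0],[0,0,0]],[[0,0,0],[0,0,0]],[[0,0,0],[0,0,-0.17]],[[0,0,0],[0,0,-0.18]],[[0,0,0],[0,0,-0.18]],[[0,0,0],[0,0,-0.18]],[[0,0,0],[0,0,-0.18]],[[0,0,0],[0,0,-0.18]],[[0,0,0],[0,0,-0.18]],[[0,0,0],[0,0,-0.18]],[[0,0,0],[0,0,-0.14]],[[0,0,0],[0,0,0]]]' 0.45
python3 -m handwheel '[[[0,0,0],[0,0,0]],[[0,0,0],[0,0,0]],[[0,0,0],[0,0,0]],[[0,0,0],[0,0,0]],[[0,0,0],[0,0,0]],[[0,0,0],[0,0,0]]]' 1
```

```text
time: 19.45
tool_pos: [424.9, 147.4, 41.6]
tcp_rot: [3.14, -0.001, 0.928]
contact_force: [-0.1, -0.3, -0.1]
grip_width: 73.8
time: 20.2
tool_pos: [424.1, 147.3, 40.7]
tcp_rot: [-3.141, 0.0, 0.928]
contact_force: [-0.3, 1.1, 1.1]
grip_width: 26.2
time: 21.7
tool_pos: [424.3, 147.2, 40.7]
tcp_rot: [3.142, -0.0, -0.641]
contact_force: [0.0, -0.4, -0.2]
grip_width: 50.3
time: 22.45
tool_pos: [424.3, 147.3, 40.7]
tcp_rot: [3.141, 0.0, -0.642]
contact_force: [-0.7, -0.2, 0.6]
grip_width: 25.6
```

```bash
python3 -m handwheel '[[[0,0,20],[0,0,0]],[[0,0,30],[0,0,0]],[[10,0,30],[0,0,0]],[[30,2,0],[0,0,0.086]],[[40,3,0],[0,0,0.086]],[[40,3,0],[0,0,0.086]],[[40,3,0],[0,0,0.086]],[[25,3,0],[0,0,0.086]],[[14.7,2.8,0],[0,0,0.086]],[[5,0,0],[0,0,0]],[[0,0,0],[0,0,0]],[[0,0,0],[0,0,0]]]'
python3 -m handwheel '[[[0,0,-20],[0,0,0]],[[0,0,-20],[0,0,0]],[[0,0,-8],[0,0,0]],[[0,0,0],[0,0,0]],[[0,0,0],[0,0,0]]]'
```

```text
time: 23.95
tool_pos: [628.3, 164.0, 120.7]
tcp_rot: [3.141, 0.001, -0.127]
contact_force: [0.4, 0.3, -1.3]
grip_width: 25.9
time: 24.58
tool_pos: [629.5, 164.1, 73.7]
tcp_rot: [-3.141, -0.002, -0.126]
contact_force: [0.1, 0.8, -1.6]
grip_width: 26.0
```

```bash

python3 -m handwheel '[[[-0.3,0,-5],[0,0,0]],[[0,0,-5],[0,0,0]],[[0,0,0],[0,0,0]]]'
python3 -m handwheel '[[[0,0,-4],[0,0,0]],[[0,0,-3],[0,0,0]],[[0,0,0],[0,0,0]]]'
```

```text
time: 24.95
tool_pos: [628.3, 164.0, 62.1]
tcp_rot: [3.141, 0.001, -0.126]
contact_force: [1.3, 0.8, -1.8]
grip_width: 25.4
time: 25.32
tool_pos: [628.5, 164.1, 55.4]
tcp_rot: [3.141, 0.001, -0.126]
contact_force: [0.1, 0.3, -1.6]
grip_width: 25.8
```

```bash
python3 -m handwheel '[[[0,0,0],[0,0,0]],[[0,0,0],[0,0,0]],[[0,0,20],[0,0,0]],[[0,0,40],[0,0,0]],[[0,0,40],[0,0,0]],[[-30,-25,0],[0,0,0.17]],[[-40,-32,0],[0,0,0.18]],[[-40,-32,0],[0,0,0.18]],[[-40,-32,0],[0,0,0.18]],[[-25,-20,0],[0,0,0.18]],[[-10.6,-9.4,0],[0,0,0.18]],[[0,0,0],[0,0,0.17]]]' 0.45
python3 -m handwheel '[[[0,0,0],[0,0,0]],[[0,0,0],[0,0,0]]]' 0.1
python3 meas.py l 443 14 -0.457
```

```text
time: 26.82
tool_pos: [442.5, 13.0, 156.3]
tcp_rot: [3.141, -0.0, 1.118]
contact_force: [-0.3, 0.3, 0.4]
grip_width: 50.4
time: 27.08
tool_pos: [443.3, 13.7, 155.9]
tcp_rot: [3.141, -0.0, 1.111]
contact_force: [0.3, -0.5, 0.4]
grip_width: 66.0
l [442.516  15.044  -0.488] err 0.057 tcp [443.3  13.8 155.8] [ 3.141 -0.     1.111] 27.125
```

```bash
python3 -m handwheel '[[[0,0,-30],[0,0,0]],[[0,0,-40],[0,0,0]],[[0,0,-30],[0,0,0]],[[0,0,-11],[0,0,0]],[[0,0,-4],[0,0,0]],[[0,0,0],[0,0,0]],[[0,0,0],[0,0,0]]]'
python3 -m handwheel '[[[0,0,0],[0,0,0]],[[0,0,0],[0,0,0]],[[0,0,0],[0,0,0]],[[0,0,0],[0,0,0]],[[0,0,0],[0,0,0]]]' 1
python3 -m handwheel '[[[0,0,0],[0,0,0]],[[0,0,0],[0,0,0]],[[0,0,0],[0,0,-0.17]],[[0,0,0],[0,0,-0.18]],[[0,0,0],[0,0,-0.18]],[[0,0,0],[0,0,-0.18]],[[0,0,0],[0,0,-0.18]],[[0,0,0],[0,0,-0.18]],[[0,0,0],[0,0,-0.18]],[[0,0,0],[0,0,-0.18]],[[0,0,0],[0,0,-0.14]],[[0,0,0],[0,0,0]]]' 0.2
python3 -m handwheel '[[[0,0,0],[0,0,0]],[[0,0,0],[0,0,0]],[[0,0,0],[0,0,0]],[[0,0,0],[0,0,0]],[[0,0,0],[0,0,0]],[[0,0,0],[0,0,0]],[[0,0,0],[0,0,0]]]' 1
```

```text
time: 28.0
tool_pos: [443.7, 13.6, 41.6]
tcp_rot: [3.14, -0.001, 1.114]
contact_force: [-0.5, 0.4, 0.7]
grip_width: 82.8
time: 28.62
tool_pos: [442.9, 13.7, 40.7]
tcp_rot: [-3.141, 0.0, 1.114]
contact_force: [-0.2, -0.1, 1.1]
grip_width: 42.2
time: 30.12
tool_pos: [443.1, 13.7, 40.7]
tcp_rot: [3.142, 0.0, -0.455]
contact_force: [-0.8, -0.3, -0.9]
grip_width: 73.1
time: 31.0
tool_pos: [443.1, 13.7, 40.7]
tcp_rot: [3.142, -0.0, -0.456]
contact_force: [0.8, 1.1, -0.6]
grip_width: 23.8
```

```bash
python3 -m handwheel '[[[0,0,20],[0,0,0]],[[0,0,30],[0,0,0]],[[0,10,40],[0,0,0]],[[30,35,0],[0,0,0.06]],[[35,40,0],[0,0,0.06]],[[35,40,0],[0,0,0.06]],[[35,40,0],[0,0,0.06]],[[35,40,0],[0,0,0.06]],[[20,25,0],[0,0,0.028]],[[7.4,9.4,0],[0,0,0]],[[0,0,0],[0,0,0]],[[0,0,0],[0,0,0]]]'
python3 -m handwheel '[[[0,0,-20],[0,0,0]],[[0,0,-20],[0,0,0]],[[0,0,-18],[0,0,0]],[[0,0,0],[0,0,0]],[[0,0,0],[0,0,0]]]'
```

```text
time: 32.5
tool_pos: [639.9, 252.4, 130.3]
tcp_rot: [3.141, 0.001, -0.128]
contact_force: [-0.5, -0.5, -2.6]
grip_width: 23.6
time: 33.12
tool_pos: [640.9, 253.0, 73.5]
tcp_rot: [-3.141, -0.001, -0.128]
contact_force: [-0.5, 0.0, -1.9]
grip_width: 23.8
```

```bash

python3 -m handwheel '[[[0,0,-5],[0,0,0]],[[0,0,-5],[0,0,0]],[[0,0,0],[0,0,0]]]'
python3 -m handwheel '[[[0,0,-4],[0,0,0]],[[0,0,-3],[0,0,0]],[[0,0,0],[0,0,0]]]'
```

```text
time: 33.5
tool_pos: [640.1, 253.0, 62.2]
tcp_rot: [3.141, 0.001, -0.128]
contact_force: [0.3, -0.7, -1.5]
grip_width: 23.7
time: 33.88
tool_pos: [640.2, 253.0, 55.3]
tcp_rot: [3.141, 0.001, -0.128]
contact_force: [1.1, -0.5, -2.1]
grip_width: 24.0
```

```bash
python3 -m handwheel '[[[0,0,0],[0,0,0]],[[0,0,0],[0,0,0]],[[0,0,20],[0,0,0]],[[0,0,40],[0,0,0]],[[0,0,50],[0,0,0]],[[0,-40,30],[0,0,0]],[[0,-40,30],[0,0,0]],[[-10,-10,20],[0,0,0]],[[0,0,0],[0,0,0]],[[0,0,0],[0,0,0]]]' 0.45
python3 look.py nests mat
python3 -m handwheel '[[[0,-40,0],[0,0,0.18]],[[0,-50,0],[0,0,0.18]],[[0,-50,0],[0,0,0.18]],[[0,-50,0],[0,0,0.18]],[[0,-50,0],[0,0,0.18]],[[0,-50,0],[0,0,0.18]],[[0,-40,0],[0,0,0.18]],[[0,0,0],[0,0,0.18]],[[0,0,0],[0,0,0.18]],[[0,0,0],[0,0,0.18]],[[0,0,0],[0,0,0]],[[0,0,0],[0,0,0]]]' 0
python3 look.py tray tray
python3 - <<'E'
from rect import *
import pickle
c,_=pickle.load(open("nests.pkl","rb"));a=patch(c,630,165,28,130,1.5)
c,_=pickle.load(open("tray.pkl","rb"));b=patch(c,625,-190,26,130,1.5)
w={"img":cv2.imread("pics/w1.png")[:,:,::-1].copy()};
w.update(fx=309.707,fy=309.707,cx=321.543,cy=198.471,cam_to_world=[[0.31, 0.917, 0.252, 490.541], [-0.951, 0.299, 0.081, -306.899], [-0.001, -0.265, 0.964, 485.059],[0,0,0,1]])
d=patch(w,436,-338,46,75,2.6)
cv2.imwrite("pics/m2.png",np.hstack([a,b])[:,:,::-1]);cv2.imwrite("pics/sh.png",d[:,:,::-1])
E
```

```text
time: 35.12
tool_pos: [629.9, 164.2, 245.0]
tcp_rot: [-3.142, 0.001, -0.127]
contact_force: [-0.2, 0.2, 0.0]
grip_width: 50.0
35.175 [629.9 164.3 244.5] [ 3.141e+00  2.000e-03 -1.270e-01] [0.14 0.58 1.14 0.   1.42 1.83]
mat []
time: 36.72
tool_pos: [630.6, -166.4, 245.0]
tcp_rot: [-3.141, -0.001, 1.669]
contact_force: [0.6, -0.2, 0.2]
grip_width: 91.7
36.775 [ 630.6 -166.5  245.2] [-3.141 -0.     1.669] [-0.38  0.59  1.14  0.    1.42 -0.47]
tray [(0.74, [627.0, -164.0, 6.0])]
```

View pics/m2.png

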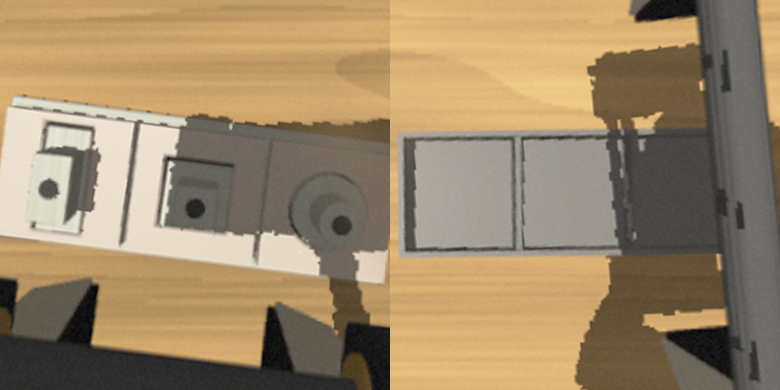

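View pics/sh.png

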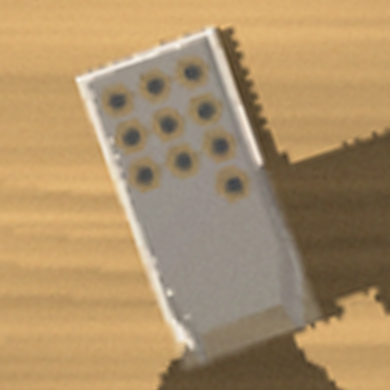

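```bash
python3 -m handwheel '[[[-20,-18,0],[0,0,0.18]],[[-30,-28,0],[0,0,0.18]],[[-30,-28,0],[0,0,0.18]],[[-30,-28,0],[0,0,0.18]],[[-30,-25,0],[0,0,0.18]],[[-30,-25,0],[0,0,0.18]],[[-20,-15.4,0],[0,0,0.18]],[[-6.2,-6,0],[0,0,0.18]],[[0,0,-30],[0,0,0.18]],[[0,0,-25],[0,0,0.18]],[[0,0,0],[0,0,0.03]],[[0,0,0],[0,0,0]]]' 0
python3 look.py sh2 shaker nut0
python3 - <<'E'
from rect import *
import pickle
c,_=pickle.load(open("sh2.pkl","rb"));cv2.imwrite("pics/sh2.png",np.hstack([patch(c,434,-340,46,75,2.6)[:,:,::-1],c["img"][:390,120:520,::-1]]))
E
```

```text
time: 38.33
tool_pos: [434.7, -340.7, 191.7]
tcp_rot: [-3.14, 0.001, -2.785]
contact_force: [0.1, -0.9, 0.9]
grip_width: 91.7
38.375 [ 434.8 -340.8  192. ] [-3.140e+00  1.000e-03 -2.784e+00] [-0.8   0.44  1.54  0.    1.16 -2.73]
shaker [(0.7, [426.0, -339.0, 48.0]), (0.26, [419.0, 339.0, 3.0])]
nut0 [(0.27, [594.0, -280.0, 6.0])]
```

View pics/sh2.png

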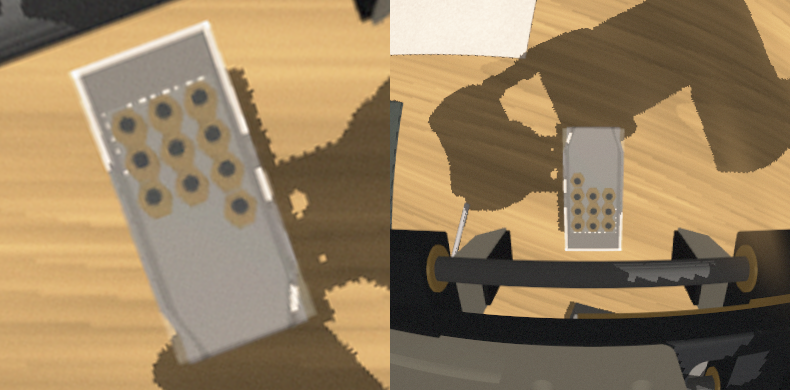

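```bash
python3 -m handwheel '[[[0,0,-30],[0,0,0]],[[0,0,-45],[0,0,0]],[[0,0,-45],[0,0,0]],[[0,0,-30],[0,0,0]],[[0,0,-10],[0,0,0]],[[0,0,-4],[0,0,0]],[[0,0,0],[0,0,0]],[[0,0,0],[0,0,0]]]'
python3 -m handwheel '[[[0,0,0],[0,0,0]],[[0,0,0],[0,0,0]],[[0,0,0],[0,0,0]],[[0,0,0],[0,0,0]],[[0,0,0],[0,0,0]],[[0,0,0],[0,0,0]]]' 1
```

```text
time: 39.48
tool_pos: [434.8, -340.8, 27.9]
tcp_rot: [-3.14, 0.001, -2.781]
contact_force: [-0.2, -0.5, 0.1]
grip_width: 91.9
time: 40.22
tool_pos: [434.2, -340.3, 26.7]
tcp_rot: [3.141, -0.0, -2.781]
contact_force: [-1.1, 1.0, 0.7]
grip_width: 56.0
```

```bash
python3 -m handwheel '[[[0,0,10],[0,0,0]],[[0,0,20],[0,0,0]],[[0,0,30],[0,0,0]],[[5,2,30],[0,0,-0.02]],[[15,5,20],[0,0,-0.05]],[[25,8,3],[0,0,-0.05]],[[34,10,0],[0,0,-0.06]],[[38,12,0],[0,0,-0.06]],[[38,12,0],[0,0,-0.06]],[[34,10,0],[0,0,-0.06]],[[26,8,0],[0,0,0]],[[17,5,0],[0,0,0]]]'
python3 -m handwheel '[[[9,2,0],[0,0,0]],[[3,0,-10],[0,0,0]],[[0,0,-20],[0,0,0]],[[0,0,-15],[0,-0.05,0]],[[0,0,-8],[0,-0.05,0]],[[0,0,0],[0,-0.05,0]],[[0,0,0],[0,-0.05,0]],[[0,0,0],[0,0,0]]]'
python3 - <<'E'
from h import *
c=capture("wrist");save(c,"p1")
E
```

```text
time: 41.72
tool_pos: [667.1, -267.4, 139.4]
tcp_rot: [3.141, -0.001, -3.14]
contact_force: [0.1, -0.4, -2.2]
grip_width: 55.9
time: 42.72
tool_pos: [676.6, -266.7, 86.1]
tcp_rot: [3.141, 0.198, 3.14]
contact_force: [0.0, 0.7, -3.6]
grip_width: 55.9
```

View pics/p1.png

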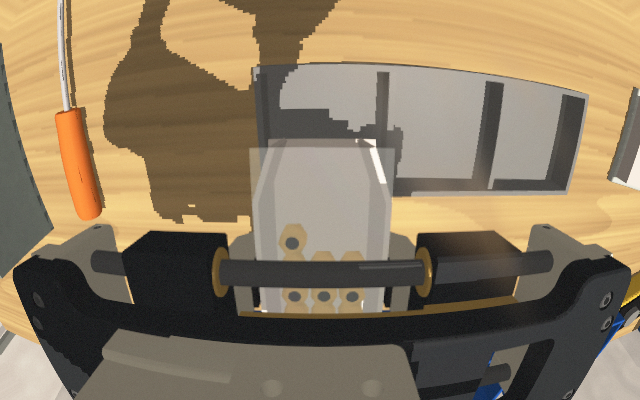

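```bash
cat > nuts.py <<'E'
import sys
from h import *
c=capture("wrist");save(c,sys.argv[1]);o=get_obs();M=np.array(c["cam_to_world"])
print(round(o["time"],2),np.round(o["tool_pos"],1),np.round(o["tcp_rot"],3),np.round(o["contact_force"],1))
Rt=R.from_euler("xyz",o["tcp_rot"]).as_matrix();
for d in spot_in("nut0","wrist"):
    w=toworld(c,d["xyz"]);t=Rt.T@(w-o["tool_pos"]);x,y=w2pix(c,w,True)
    print(round(d["score"],2),"w",np.round(w).astype(int),"tool",np.round(t).astype(int),"px",int(x),int(y))
E
python3 -m handwheel '[[[0,0,0],[0,-0.05,0]],[[0,0,0],[0,-0.05,0]],[[0,0,0],[0,-0.05,0]],[[0,0,0],[0,-0.02,0]]]' ; python3 nuts.py p2
python3 - <<'E'
import cv2
a=cv2.cvtColor(cv2.imread("pics/p1.png"),cv2.COLOR_BGR2HSV)
print([a[p[1],p[0]].tolist() for p in [(285,230),(299,246),(322,257),(180,40),(420,210),(560,70),(440,130),(330,180),(320,110)]])
E
```

```text
time: 43.28
tool_pos: [677.9, -266.3, 86.4]
tcp_rot: [3.141, 0.369, 3.142]
contact_force: [-0.9, -0.9, -2.9]
grip_width: 56.3
43.33 [ 677.8 -266.3   86.4] [ 3.141  0.37  -3.142] [-0.3  0.2 -2.9]
[[18, 96, 178], [20, 93, 173], [18, 98, 177], [19, 119, 221], [21, 106, 242], [19, 118, 227], [16, 19, 175], [17, 26, 179], [24, 16, 78]]
```

```bash
cat > nuts.py <<'E'
import sys
from h import *
def grid(c,P):
    M=np.array(c["cam_to_world"]);q=(P-M[:3,3])@M[:3,:3];x,y=q[...,0]/-q[...,2],q[...,1]/q[...,2];r=np.hypot(x,y)+1e-9;k=np.arctan(r)/r
    return cv2.remap(c["img"],(c["fx"]*x*k+c["cx"]).astype(np.float32),(c["fy"]*y*k+c["cy"]).astype(np.float32),cv2.INTER_LINEAR)
def blobs(im,lo=55):
    h=cv2.cvtColor(im,cv2.COLOR_RGB2HSV);m=((h[...,1]>lo)&(h[...,0]<30)&(h[...,2]>60)).astype(np.uint8)
    m=cv2.morphologyEx(m,cv2.MORPH_OPEN,np.ones((3,3)));n,l,st,ce=cv2.connectedComponentsWithStats(m);return [(ce[k],st[k,4]/4.) for k in range(1,n) if st[k,4]>80]
c=capture("wrist");save(c,sys.argv[1]);o=get_obs()
print(round(o["time"],2),np.round(o["tool_pos"],1),np.round(o["tcp_rot"],3),np.round(o["contact_force"],1))
Rt=R.from_euler("xyz",o["tcp_rot"]).as_matrix();s=2.
j,i=np.meshgrid(np.arange(116),np.arange(240));T=np.stack([62-i/s,29-j/s,np.full(i.shape,12.)],-1)
A=grid(c,T@Rt.T+o["tool_pos"])
print("SHAKER dist from mouth, lateral y:",[(round(e[1]/s-2),round(29-e[0]/s),round(a)) for e,a in blobs(A)])
n=152;j,i=np.meshgrid(np.arange(464),np.arange(n));B=grid(c,np.stack([625+38-i/s,-187+116-j/s,np.full(i.shape,14.)],-1))
print("TRAY x,y rel:",[(round(38-e[1]/s),round(116-e[0]/s),round(a)) for e,a in blobs(B)])
k=np.zeros((400,464,3),np.uint8);k[:152]=B;k[156:156+116,:240]=A.transpose(1,0,2);cv2.imwrite("pics/"+sys.argv[1]+"r.png",k[:,:,::-1])
E
python3 nuts.py p3
```

```text
43.42 [ 678.3 -266.4   86.7] [ 3.141  0.369 -3.141] [-0.1  0.1 -3. ]
SHAKER dist from mouth, lateral y: [(49, -15, 316), (56, 17, 162), (56, 1, 165), (93, 1, 836)]
TRAY x,y rel: [(37, 25, 30)]
```

View pics/p3r.png

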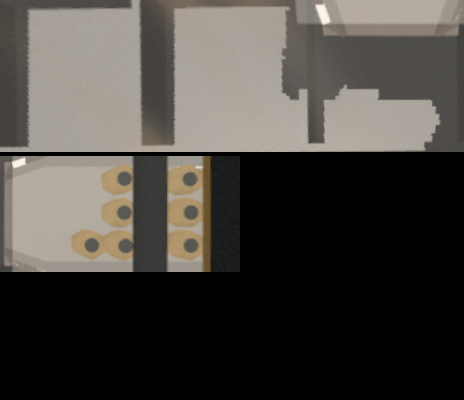

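```bash
python3 -m handwheel '[[[0,0,0],[0,-0.05,0]],[[0,0,0],[0,0,0]]]' >/dev/null; python3 nuts.py p4;  python3 -m handwheel '[[[0,0,0],[0,0,0]]]' >/dev/null; python3 nuts.py p5
```

```text
43.73 [ 678.3 -266.3   86.7] [ 3.141  0.419 -3.141] [-0.  -0.  -3.3]
SHAKER dist from mouth, lateral y: [(29, -14, 595), (35, 17, 456), (35, 1, 463), (101, 0, 252)]
TRAY x,y rel: [(29, -95, 208)]
43.9 [ 678.7 -266.4   87.1] [-3.141  0.42  -3.141] [ 0.4  0.7 -2.6]
SHAKER dist from mouth, lateral y: [(14, 0, 822), (101, 0, 252)]
TRAY x,y rel: [(27, -83, 722), (2, -67, 296), (-21, -87, 412)]
```

```bash
python3 -m handwheel '[[[0,0,0],[0,0.185,0]],[[0,0,0],[0,0.185,0]],[[0,0,0],[0,0.1,0]],[[0,0,0],[0,0,0]],[[0,0,0],[0,0,0]]]'; python3 nuts.py p6
```

```text
time: 44.52
tool_pos: [678.0, -266.3, 86.3]
tcp_rot: [3.141, -0.049, -3.142]
contact_force: [-0.8, 0.5, -2.1]
grip_width: 55.6
44.58 [ 677.7 -266.5   86.6] [ 3.141 -0.049  3.141] [-0.3 -0.8 -2.1]
SHAKER dist from mouth, lateral y: [(7, -7, 268), (14, 13, 131), (101, 0, 232)]
TRAY x,y rel: [(13, -61, 264), (-11, -85, 1259), (-13, -50, 200), (-8, -66, 26), (-37, 98, 28)]
```

View pics/p6r.png

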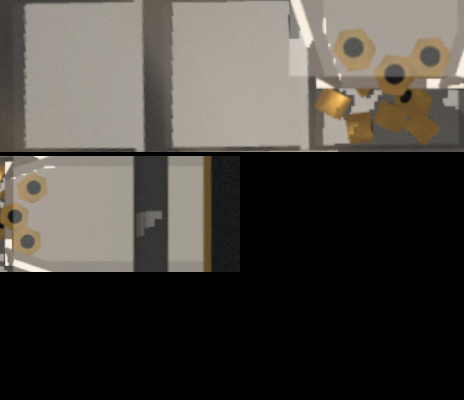

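```bash
python3 -m handwheel '[[[0,0,10],[0,0.1,0]],[[0,0,20],[0,0.15,0]],[[0,0,20],[0,0.1,0]],[[10,0,10],[0,0,0]],[[20,0,0],[0,-0.1,0]],[[20,0,0],[0,-0.15,0]],[[10,0,0],[0,-0.1,0]],[[0,0,0],[0,0,0]],[[0,0,0],[0,0,0]]]'; python3 nuts.py p7
```

```text
time: 45.7
tool_pos: [737.9, -266.7, 147.2]
tcp_rot: [3.142, -0.051, 3.141]
contact_force: [1.2, -0.0, -2.3]
grip_width: 55.6
45.75 [ 738.1 -266.6  146.6] [ 3.141 -0.051 -3.141] [-0.3  1.2 -2.6]
SHAKER dist from mouth, lateral y: [(0, 2, 172), (19, -8, 273), (25, 12, 147), (101, 0, 232)]
TRAY x,y rel: [(35, 40, 29), (-16, -83, 1016), (-1, -67, 202), (-26, 109, 331), (-13, -50, 231)]
```

View pics/p7.png

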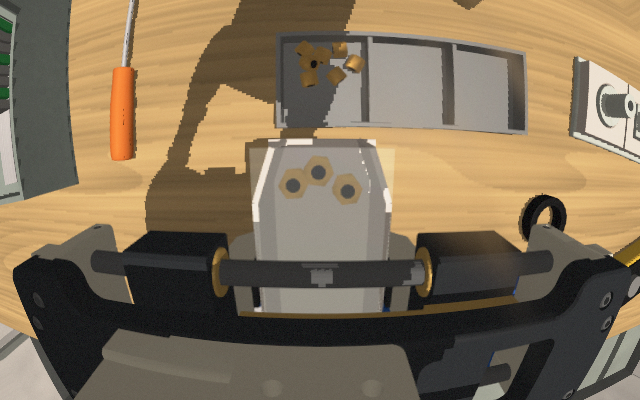

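```bash
python3 -m handwheel '[[[-5,10,0],[0,0,0]],[[-15,20,-10],[0,0,0]],[[-20,25,-20],[0,0,0]],[[-15,16,-20],[0,0,0]],[[-5,8.6,-10],[0,-0.06,0]],[[0,0,0],[0,-0.12,0]],[[0,0,0],[0,-0.12,0]],[[0,0,0],[0,-0.06,0]],[[0,0,0],[0,0,0]]]'; python3 nuts.py p8
```

```text
time: 46.88
tool_pos: [677.7, -186.7, 86.1]
tcp_rot: [3.141, 0.307, 3.142]
contact_force: [-0.1, 0.9, -2.2]
grip_width: 56.0
46.92 [ 678.4 -186.8   86.5] [ 3.141  0.308 -3.141] [-0.3 -0.2 -2.5]
SHAKER dist from mouth, lateral y: [(13, -8, 266), (20, 12, 140), (101, 0, 243)]
TRAY x,y rel: [(35, 110, 72), (37, 15, 34), (31, -8, 295), (-17, -83, 1083), (-2, -66, 203), (-13, -50, 220)]
```

```bash
python3 -m handwheel '[[[0,0,0],[0,-0.10,0]],[[0,0,0],[0,0.15,0]]]' >/dev/null; python3 nuts.py p9
```

```text
47.23 [ 677.  -186.8   86. ] [-3.141  0.246  3.14 ] [ 1.3 -1.   1.5]
SHAKER dist from mouth, lateral y: [(2, 14, 73), (1, -7, 50), (93, 0, 233)]
TRAY x,y rel: [(32, 113, 99), (14, 18, 238), (1, -2, 530), (-17, -83, 1084), (-2, -66, 202), (-13, -50, 218)]
```

```bash
python3 -m handwheel '[[[0,0,0],[0,0.18,0]],[[0,0,0],[0,0.1,0]],[[0,0,0],[0,0,0]]]' >/dev/null; python3 nuts.py p10
```

```text
47.65 [ 679.7 -186.4   86.2] [ 3.141 -0.017 -3.14 ] [-0.6 -0.7 -2.5]
SHAKER dist from mouth, lateral y: [(103, 0, 232)]
TRAY x,y rel: [(27, 114, 98), (-17, -83, 996), (-2, -66, 205), (-3, 5, 38), (-13, -50, 196), (-30, -11, 207), (-30, 6, 203)]
```

View pics/p10.png

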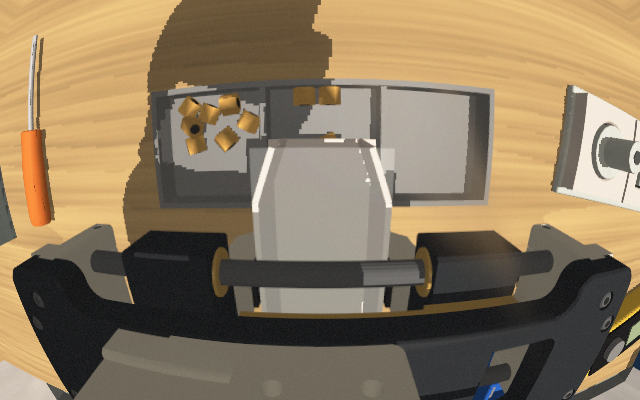

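```bash
python3 - <<'E'
from h import *
c={"fx":464.,"fy":464.,"cx":315.216,"cy":206.455,"cam_to_world":[[0.07, 0.974, -0.215, 283.591], [-0.998, 0.069, -0.012, -3.716], [0.004, 0.215, 0.977, 1406.071],[0,0,0,1]]}
a=cv2.imread("pics/top0.png");m=np.zeros((400,640),np.uint8);m[220:290,170:240]=(a[220:290,170:240].max(2)<60);
p=np.argwhere(m)[:,::-1].astype(float);w=np.array([pix2z(c,u,v,3)[:2] for u,v in p],np.float32);print(len(w),w.mean(0),cv2.minAreaRect(w))
E
python3 -m handwheel '[[[0,0,15],[0,0,0]],[[0,0,30],[0,0,0]],[[-15,20,20],[0,0,0]],[[-25,40,0],[0,0,0]],[[-25,50,0],[0,0,0]],[[-25,50,0],[0,0,0]],[[-25,50,0],[0,0,0]],[[-25,50,0],[0,0,0]],[[-25,50,0],[0,0,0]],[[-25,50,0],[0,0,0]],[[-25,50,0],[0,0,0]],[[-20,50,0],[0,0,0]]]'
python3 -m handwheel '[[[-15,40,0],[0,0,0]],[[-8,22,0],[0,0,0]],[[0,0,0],[0,0,0]],[[0,0,0],[0,0,0]]]'
python3 look.py mat mat
```

```text
1639 [418.5614  336.32263] ((419.2781066894531, 336.1099548339844), (107.72246551513672, 139.29676818847656), 85.92131805419922)
time: 49.15
tool_pos: [442.4, 274.6, 153.5]
tcp_rot: [3.139, -0.017, 3.141]
contact_force: [0.3, -0.4, -2.2]
grip_width: 56.2
time: 49.65
tool_pos: [420.6, 334.5, 152.5]
tcp_rot: [3.141, -0.019, 3.141]
contact_force: [0.0, -0.6, -1.6]
grip_width: 55.7
49.7 [420.7 334.3 152.4] [ 3.141 -0.019  3.141] [ 0.52  0.47  1.62  0.01  1.08 -1.05]
mat [(0.74, [357.0, 336.0, 5.0])]
```

```bash
python3 -m handwheel '[[[-1.5,1.7,-20],[0,-0.019,-0.07]],[[0,0,-30],[0,0,0]],[[0,0,-30],[0,0,0]],[[0,0,-20],[0,0,0]],[[0,0,-12],[0,0,0]],[[0,0,-6],[0,0,0]],[[0,0,0],[0,0,0]]]'
python3 -m handwheel '[[[0,0,-2],[0,0,0]],[[0,0,-2],[0,0,0]],[[0,0,0],[0,0,0]]]'
```

```text
time: 50.62
tool_pos: [419.1, 336.9, 33.9]
tcp_rot: [3.141, -0.001, 3.071]
contact_force: [-0.3, -0.0, -1.1]
grip_width: 56.0
time: 51.0
tool_pos: [418.7, 337.0, 29.8]
tcp_rot: [3.141, -0.001, 3.072]
contact_force: [-0.6, -0.5, -3.4]
grip_width: 55.8
```

```bash
python3 -m handwheel '[[[0,0,0],[0,0,0]],[[0,0,0],[0,0,0]],[[0,0,0],[0,0,0]],[[0,0,20],[0,0,0]],[[0,0,40],[0,0,0]],[[0,0,50],[0,0,0]],[[0,0,50],[0,0,0]],[[0,0,10],[0,0,0]],[[0,0,0],[0,0,0]],[[0,0,0],[0,0,0]]]' 0.2
python3 look.py park
python3 - <<'E'
from rect import *
import pickle
c,_=pickle.load(open("park.pkl","rb"));p=patch(c,419,336,46,90,2.2);cv2.imwrite("pics/park.png",p[:,:,::-1])
h=cv2.cvtColor(p,cv2.COLOR_RGB2HSV);print(p.shape)
b=(h[...,2]<70)
h2=cv2.imread("pics/p10.png")
E
```

```text
time: 52.25
tool_pos: [418.0, 336.5, 198.0]
tcp_rot: [-3.141, -0.004, 3.072]
contact_force: [0.8, 0.2, -1.1]
grip_width: 73.0
52.3 [418.1 336.5 198. ] [-3.14  -0.004  3.072] [ 0.53  0.41  1.57  0.    1.17 -0.97]
(396, 396, 3)
```

View pics/park.png

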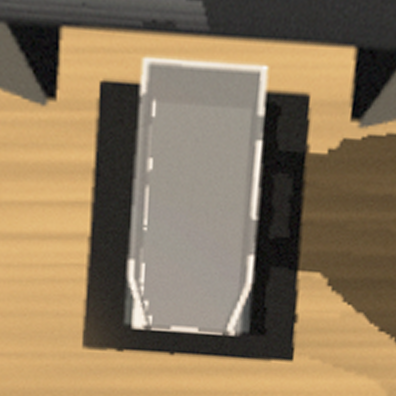

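```bash
python3 -m handwheel '[[[10,-30,0],[0,0,0]],[[15,-45,0],[0,0,0]],[[17,-50,0],[0,0,0]],[[17,-50,0],[0,0,0]],[[17,-50,0],[0,0,0]],[[17,-50,0],[0,0,0]],[[17,-50,0],[0,0,0]],[[17,-50,0],[0,0,0]],[[17,-50,0],[0,0,0]],[[17,-50,0],[0,0,0]],[[17,-50,0],[0,0,0]],[[15,-40,0],[0,0,0]]]' >/dev/null
python3 -m handwheel '[[[4,-22,-20],[0,0,0]],[[0,-5,-30],[0,0,0]],[[0,0,0],[0,0,0]],[[0,0,0],[0,0,0]]]'
python3 look.py a
python3 - <<'E'
from rect import *
import pickle
c,_=pickle.load(open("a.pkl","rb"));p=patch(c,625,-264,12,45,8);
for k in range(0,720,80): p[k,::4]=(0,0,255);p[::4,k]=(0,0,255)
cv2.imwrite("pics/a.png",cv2.resize(p,(580,580))[:,:,::-1])
E
```

```text
time: 54.3
tool_pos: [616.0, -254.8, 150.0]
tcp_rot: [3.141, -0.001, 3.072]
contact_force: [0.2, -0.4, 0.1]
grip_width: 73.6
54.35 [ 616.3 -254.8  150.7] [3.141 0.    3.072] [-0.51  0.68  1.22  0.    1.24 -2.01]
```

View pics/a.png

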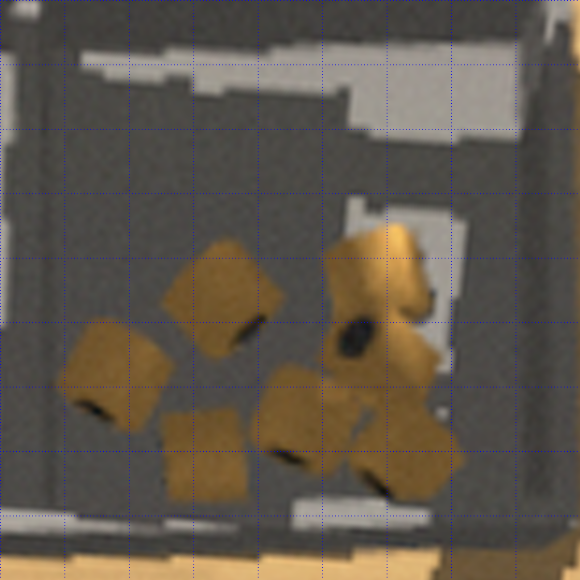

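```bash
python3 -m handwheel '[[[3,20,0],[0,0,0]],[[3,30,0],[0,0,0]],[[3,18,0],[0,0,0]],[[0,0,0],[0,0,0]],[[0,0,0],[0,0,0]]]' 0.5 
cat > bay.py <<'E'
import sys,pickle
from rect import *
y0=float(sys.argv[1]);c=capture("wrist");o=get_obs();p=patch(c,625,y0,12,38,8);save(c,sys.argv[2]);cv2.imwrite("pics/"+sys.argv[2]+"p.png",p[:,:,::-1])
h=cv2.cvtColor(p,cv2.COLOR_RGB2HSV);m=((h[...,1]>90)&(h[...,0]<30)&(h[...,2]>40)).astype(np.uint8);m=cv2.morphologyEx(m,cv2.MORPH_OPEN,np.ones((9,9)))
print(np.round(o["tool_pos"],1),np.round(o["tcp_rot"],3),round(o["time"],1))
for k in cv2.findContours(m,cv2.RETR_EXTERNAL,cv2.CHAIN_APPROX_NONE)[0]:
    if cv2.contourArea(k)<1500: continue
    (u,v),(w,hh),a=cv2.minAreaRect(k);b=cv2.boxPoints(((u,v),(w,hh),a))
    e=[b[1]-b[0],b[2]-b[1]];e.sort(key=np.linalg.norm);s=e[0]   # short side
    print("x %.1f y %.1f"%(625+38-v/8,y0+38-u/8),"size",np.round([np.linalg.norm(e[0])/8,np.linalg.norm(e[1])/8],1),"short dir ang",round(np.arctan2(-s[0],-s[1]),2),"area",cv2.contourArea(k)/64)
E
python3 bay.py -187 b1
```

```text
time: 54.98
tool_pos: [624.9, -187.3, 150.0]
tcp_rot: [3.141, -0.001, 3.072]
contact_force: [-0.4, 0.4, -0.0]
grip_width: 46.1
[ 624.8 -187.7  149.9] [ 3.141e+00 -1.000e-03  3.071e+00] 55.0
x 596.5 y -181.2 size [11.3 15.2] short dir ang -3.1 area 156.171875
x 596.6 y -198.4 size [11.5 15.2] short dir ang -3.14 area 160.9609375
x 629.4 y -180.8 size [13.9 15.6] short dir ang -1.19 area 193.7578125
```

```bash
python3 -m handwheel '[[[4.7,8,0],[0,0,0.15]],[[0,0,-30],[0,0,0.15]],[[0,0,-30],[0,0,0.15]],[[0,0,-20],[0,0,0]],[[0,0,-12],[0,0,0]],[[0,0,0],[0,0,0]]]' 0.74
python3 -m handwheel '[[[0,0,-10],[0,0,0]],[[0,0,-10],[0,0,0]],[[0,0,-8],[0,0,0]],[[0,0,0],[0,0,0]]]' 0.74
```

```text
time: 55.78
tool_pos: [629.0, -179.5, 57.0]
tcp_rot: [3.14, -0.002, -2.762]
contact_force: [0.4, -0.2, -0.7]
grip_width: 23.8
time: 56.28
tool_pos: [629.0, -178.8, 28.8]
tcp_rot: [3.14, -0.002, -2.761]
contact_force: [0.5, -0.7, 0.5]
grip_width: 23.8
```

```bash
python3 -m handwheel '[[[0,0,0],[0,0,0]],[[0,0,0],[0,0,0]],[[0,0,0],[0,0,0]],[[0,0,10],[0,0,0]],[[0,0,20],[0,0,0]],[[0,10,20],[0,0,0]],[[0,30,0],[0,0,0]],[[0,30,0],[0,0,0]],[[0,10,0],[0,0,0]],[[0,0,-10],[0,0,0]],[[0,0,-20],[0,0,0]],[[0,0,-18],[0,0,0]]]' 1
python3 -m handwheel '[[[0,0,0],[0,0,0]]]'
python3 -m handwheel '[[[0,0,0],[0,0,0]],[[0,0,0],[0,0,0]],[[0,0,30],[0,0,0]],[[0,0,40],[0,0,0]],[[0,0,40],[0,0,0]],[[0,0,10],[0,0,0]],[[0,0,0],[0,0,0]]]' 0.74
python3 bay.py -108 c1
```

```text
time: 57.78
tool_pos: [629.2, -100.1, 30.5]
tcp_rot: [3.141, -0.002, -2.762]
contact_force: [-1.0, 0.1, -0.5]
grip_width: 11.3
time: 57.9
tool_pos: [628.8, -99.7, 30.1]
tcp_rot: [3.139, -0.003, -2.762]
contact_force: [0.4, -0.0, 0.2]
grip_width: 11.4
time: 58.78
tool_pos: [629.5, -99.0, 152.0]
tcp_rot: [3.141, -0.0, -2.761]
contact_force: [0.8, -0.4, -0.8]
grip_width: 23.9
[628.9 -98.9 150.8] [ 3.140e+00 -2.000e-03 -2.761e+00] 58.8
x 628.4 y -99.5 size [13.2 15.4] short dir ang -1.19 area 189.640625
```

```bash
python3 -m handwheel '[[[0,-20,0],[0,0,-0.15]],[[-1,-40,0],[0,0,-0.15]],[[-1,-40,0],[0,0,-0.15]],[[-1,-35,0],[0,0,-0.15]],[[-1,-17.9,-20],[0,0,-0.15]],[[0,0,-30],[0,0,-0.15]],[[0,0,-30],[0,0,-0.15]],[[0,0,-15],[0,0,-0.15]],[[0,0,-10],[0,0,0]],[[0,0,0],[0,0,0]],[[0,0,0],[0,0,0]]]' 0.8
python3 -m handwheel '[[[0,0,-3],[0,0,0]],[[0,0,0],[0,0,0]]]'
python3 -m handwheel '[[[0,0,-2],[0,0,0]],[[0,0,0],[0,0,0]]]'
python3 -m handwheel '[[[0,0,-2],[0,0,0]],[[0,0,0],[0,0,0]]]'
```

```text
time: 60.2
tool_pos: [625.8, -252.1, 47.2]
tcp_rot: [3.141, -0.0, 2.323]
contact_force: [-0.2, -0.6, 0.4]
grip_width: 18.2
time: 60.45
tool_pos: [625.5, -252.0, 44.0]
tcp_rot: [3.141, -0.001, 2.322]
contact_force: [-0.4, -0.1, -0.5]
grip_width: 18.9
time: 60.7
tool_pos: [625.4, -251.9, 41.6]
tcp_rot: [3.141, -0.001, 2.322]
contact_force: [0.6, 0.4, -0.9]
grip_width: 18.7
time: 60.95
tool_pos: [625.3, -251.9, 39.5]
tcp_rot: [3.141, -0.001, 2.322]
contact_force: [-0.2, -0.4, -0.0]
grip_width: 18.2
```

```bash
python3 -m handwheel '[[[0,0,-2],[0,0,0]],[[0,0,0],[0,0,0]]]'|grep -E "pos|force"
python3 -m handwheel '[[[0,0,-2],[0,0,0]],[[0,0,0],[0,0,0]]]'|grep -E "pos|force"
python3 -m handwheel '[[[0,0,-2],[0,0,0]],[[0,0,0],[0,0,0]]]'|grep -E "pos|force"
```

```text
tool_pos: [625.4, -251.9, 37.5]
contact_force: [-0.3, -0.1, 0.1]
tool_pos: [625.4, -251.9, 35.5]
contact_force: [0.0, -0.3, 0.1]
tool_pos: [625.4, -251.9, 33.6]
contact_force: [-0.0, 0.1, -0.0]
```

No contact: the fingers fit. Lower a bit more, grip and carry to bay C.

```bash
python3 -m handwheel '[[[0,0,-3],[0,0,0]],[[0,0,0],[0,0,0]]]'|grep -E "pos|force"
python3 -m handwheel '[[[0,0,0],[0,0,0]],[[0,0,0],[0,0,0]],[[0,0,0],[0,0,0]],[[0,0,0],[0,0,0]]]' 1
python3 -m handwheel '[[[0,0,10],[0,0,0]],[[0,0,20],[0,0,0]],[[0,10,25],[0,0,0]],[[0,0,0],[0,0,0]]]'
```

```text
tool_pos: [625.8, -252.0, 30.9]
contact_force: [1.8, -0.5, 1.4]
time: 62.45
tool_pos: [625.3, -251.9, 30.6]
tcp_rot: [3.141, -0.001, 2.322]
contact_force: [0.2, -0.3, 0.9]
grip_width: 11.4
time: 62.95
tool_pos: [627.2, -242.3, 89.5]
tcp_rot: [3.139, 0.005, 2.323]
contact_force: [-0.5, 0.4, 0.0]
grip_width: 11.2
```

```bash
python3 -m handwheel '[[[0,15,0],[0,0,-0.15]],[[-1,30,0],[0,0,-0.15]],[[-1,35,0],[0,0,-0.15]],[[0,25,0],[0,0,-0.15]],[[0,9.3,0],[0,0,-0.15]],[[0,0,-20],[0,0,0]],[[0,0,-20],[0,0,0]],[[0,0,-13],[0,0,0]],[[0,0,-5],[0,0,0]],[[0,0,0],[0,0,0]],[[0,0,0],[0,0,0]]]'
python3 -m handwheel '[[[0,0,0],[0,0,0]],[[0,0,0],[0,0,0]],[[0,0,20],[0,0,0]],[[0,0,40],[0,0,0]],[[0,0,50],[0,0,0]],[[0,-30,40],[0,0,0]],[[0,-20,30],[0,0,0]],[[-30,-10,0],[0,0,0]],[[-30,0,0],[0,0,0]],[[-30,0,0],[0,0,0]],[[0,0,0],[0,0,0]],[[0,0,0],[0,0,0]]]' 0.8
python3 - <<'E'
from rect import *
c=capture("wrist");a=patch(c,625,-187,12,130,2);save(c,"f1")
t=capture("top");save(t,"topf")
a=cv2.resize(a[120:400],None,fx=1,fy=1)
b=cv2.resize(t["img"][140:290,140:500],None,fx=2.1,fy=2.1,interpolation=cv2.INTER_CUBIC)
k=np.zeros((a.shape[0]+b.shape[0],max(a.shape[1],b.shape[1]),3),np.uint8);k[:a.shape[0],:a.shape[1]]=a;k[a.shape[0]:,:b.shape[1]]=b
print(k.shape,get_obs()["tool_pos"]);cv2.imwrite("pics/fin.png",k[:,:,::-1])
E
```

```text
time: 64.32
tool_pos: [623.9, -127.9, 29.6]
tcp_rot: [3.139, -0.0, 1.572]
contact_force: [-3.5, 1.2, 10.3]
grip_width: 11.1
time: 65.82
tool_pos: [534.1, -187.8, 207.8]
tcp_rot: [3.14, -0.001, 1.572]
contact_force: [0.3, 0.5, 0.2]
grip_width: 18.6
(595, 756, 3) [ 534.31883434 -187.68639319  207.61790788]
```

View pics/fin.png

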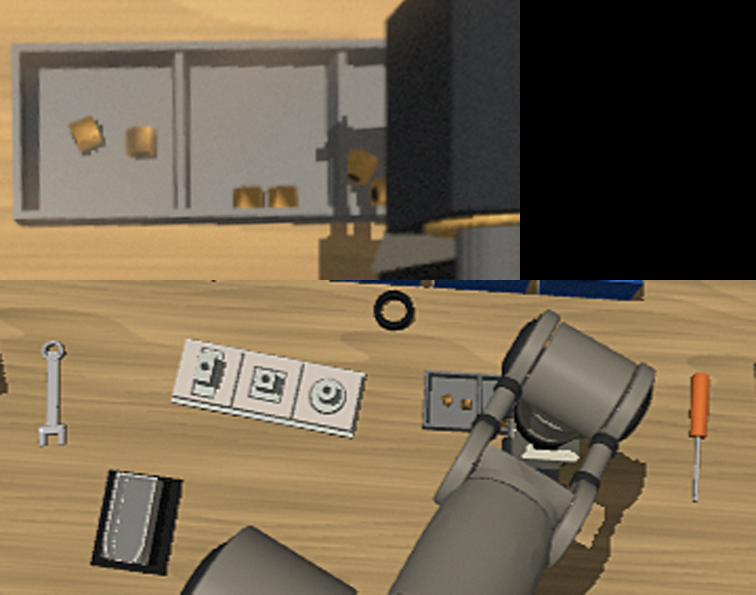

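```bash
python3 -m handwheel '[[[-20,-25,20],[0,0,0]],[[-20,-30,20],[0,0,0]],[[-20,-30,20],[0,0,0]],[[-20,-30,0],[0,0,0]],[[-10,-30,0],[0,0,0]],[[0,-15,0],[0,0,0]],[[0,0,0],[0,0,0]],[[0,0,0],[0,0,0]]]'
python3 - <<'E'
from rect import *
c=capture("wrist");a=patch(c,625,-187,12,130,2);save(c,"f2")
t=capture("top")
b=cv2.resize(t["img"][140:290,140:500],None,fx=2.1,fy=2.1,interpolation=cv2.INTER_CUBIC)
a=a[100:380];k=np.zeros((a.shape[0]+b.shape[0],b.shape[1],3),np.uint8);k[:a.shape[0],:a.shape[1]]=a;k[a.shape[0]:]=b
cv2.imwrite("pics/fin2.png",k[:,:,::-1])
E
```

```text
time: 66.92
tool_pos: [444.1, -346.6, 267.5]
tcp_rot: [3.141, -0.002, 1.573]
contact_force: [-0.1, -0.5, -0.1]
grip_width: 18.6
```

View pics/fin2.png

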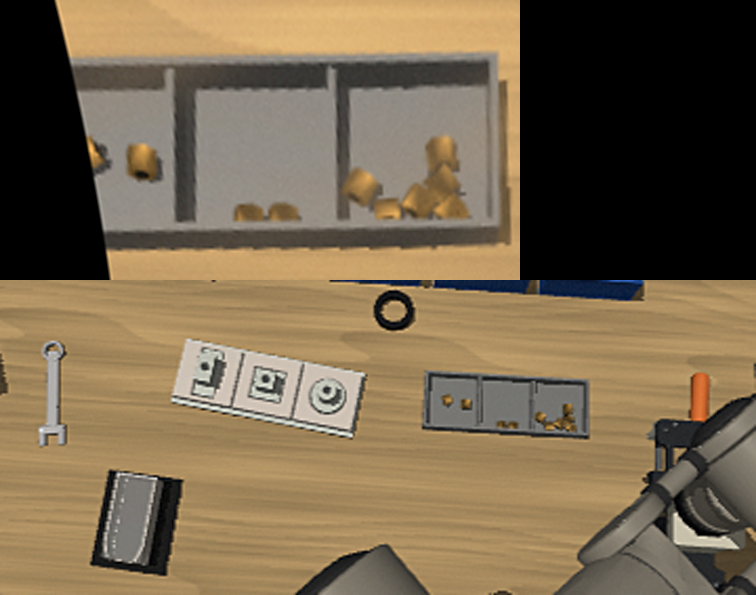

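```bash
python3 -c "
from plant import bot
print(bot.close_job())"
```

```text
the job is handed in; nothing more can be done
None
```

The kit is made up and handed in at about 67 s of the 208 s allowed. The weak point is that the nuts are uneven across the tray, 6, 2 and 2.

- **Castings:** All three sit down in their own nests. Each was centred in the jaws and went to seating height (within about 1 mm) with no contact force. The last pictures show all three in place. I did not re-measure their final offsets numerically.
- **Nuts:** All 10 are in the tray, none in the shaker or on the bench. The pour ran faster than I could stop: the first tip put 7 in one bay, and the second put the other 3 in the middle bay. I moved one nut from each of these bays to the empty third bay with the gripper, which leaves 6, 2 and 2. That meets the two-per-bay rule, but only just in two bays.
- **Shaker:** It is parked upright, empty and near the middle of the mat.
- **Tools:** The spanner and tape show no displacement in the last picture. The arm partly hides the screwdriver there, but it was in its place in the picture before.

I saw no sign of anything being knocked aside. The hand-in reports no verdict.

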